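# Slide a blister pack carrier under the pack reader and start the reading

## Task

Bring the blister pack carrier to the pack reader and push it, nose first and flat on the slide plate, under the low head until it rests fully home against the stop hidden inside. Push gently: the stop is only friction-clamped and must not be shoved off its setting, and the carrier must not be rammed or jammed. Then press the read button on top of the head all the way down, and leave the carrier home and let go, with everything else on the bench undisturbed.

Things in the scene. Friction and masses are not known exactly. Their poses are not given: they have to be found in the camera images.
- carrier: The blister pack carrier: a loose flat grey plastic tray with white tablets in it, 140 (x) x 60 (y) x 14 mm high, 0.2 to 0.4 kg. Origin: centre of its underside; x points to its nose, z up. It lies flat on the bench left or right of the reader (the steel counting dish is on the other side).
- carrier_tab (a point): The centre of the top of the carrier's upright grip tab near its rear end. The tab is 26 (along the carrier) x 12 mm (across), centred 50 mm behind the carrier's origin; this point is 54 mm above the carrier's underside, 40 mm above the tray's rim.
- carrier_nose (a point): The middle of the carrier's nose end face, 70 mm ahead of its origin and 7 mm above its underside.
- reader: The pack reader, fixed to the bench: a steel slide plate with a white head bridging its far end. Origin: on the bench under the middle of the tunnel's mouth; x points into the tunnel, away from the robot, z up. The plate is 130 mm wide, its top 6 mm above the bench, from x = -170 to +105 mm. The head is 105 (x) x 130 (y) mm, from the mouth on, its top 72 mm above the bench.
- mouth (a point): The middle of the tunnel's mouth, 14 mm above the bench. The tunnel is 64 mm wide, its roof 22 mm above the bench (16 mm above the plate), closed at the far end. Two low flares (top 18 mm above the bench) widen it to about 82 mm at 34 mm before the mouth. Out of sight inside is a stop with a flat face across the tunnel, set anywhere from 40 to 80 mm beyond the mouth: it must be felt.
- plate_entry (a point): The middle of the slide plate's top at its near end, 170 mm before the mouth, 6 mm above the bench. The carrier slides on this plate with about 1 to 4 N of friction (more if pressed down). The hidden stop is held by a friction clamp that gives way at about 9 N; a push of 3 to 6 N beyond the sliding friction is enough to feel it and is safe.
- read_button_top (a point): The centre of the top of the read button, a round black button 26 mm across in a grey housing on top of the reader's head, 45 mm beyond the mouth and 30 mm to the right (reader y = -30 mm).
- read_button (a joint): How far the read button is pressed, in m: 0 up, 0.006 fully down (about 5 N); it springs back.
- count_dish: shallow open steel counting dish, 110 x 70 x 22 mm, no tab; a bystander; origin: centre of its underside
- carton_a: paper medicine carton lying flat, 120 x 60 x 35 mm; a bystander; origin: centre of its underside
- carton_b: paper medicine carton, 100 x 55 x 50 mm; a bystander; origin: centre of its underside
- jar_a: small capped jar, 36 mm across, 50 mm high; a bystander; origin: centre of its underside
- jar_b: small capped jar, 40 mm across, 60 mm high; a bystander; origin: centre of its underside
- jar_c: small capped jar, 40 mm across, 45 mm high, nearest the robot; a bystander; origin: centre of its underside
- jar_d: small capped jar, 40 mm across, 60 mm high, far left; a bystander; origin: centre of its underside

How it is judged:
By the outcome, as a careful person would: the job done as asked, in the order asked, and still so for the second after the job is handed in, with the robot touching nothing.
It also fails if it takes over 56 s, if anything falls off the work surface, if the arm or the gripper's body presses on something with over 40 N, if the wrist force passes 120 N, or if a joint passes its speed limit or range.

## Robot

A 6-joint arm with a two-finger parallel gripper is mounted at the origin on the work surface. World frame = base frame: x ahead of the robot, y to its left, z up, the work surface at z = 0. Lengths are in mm, angles in rad, forces in N, time in s.
With the tool pointing down it reaches from about 375 to 925 mm from the base axis. Payload 5.7 kg.
Tool frame: the origin (TCP) lies on the front face of the gripper's body, between the roots of the fingers; the fingertips stand 73 mm ahead of it and the grasp point (between the pads) lies 54 mm ahead of it (pinch_z is the distance from the TCP to the grasp point, in mm); z points along the fingers, x is the direction in which the jaws open and shut, and the axes are right-handed (so a half turn about z gives the same grasp; the last joint's range is limited). The gripper opens to 85 mm and grips with 20 to 120 N. Pads are 22 mm wide; open, the fingers measure 114 mm over their backs; the gripper's body (76 mm by 85 mm) begins 54 mm behind the grasp point. The pads swing forward as they close: fully open they stand 13 mm farther back than shut.
Start: joints at [-1.351, 0.359, 1.51, -0, 1.272, -0.115], TCP at [197.134, -566.666, 303.867] pointing down, gripper open.
Joint ranges: [-2.97, 2.97], [-1.01, 2.36], [0.21, 2.38], [-0.96, 4.11], [0.2, 2.71], [-2.98, 2.98]. Speed limits (rad/s): [2.39, 2.39, 3.14, 3.14, 3.14, 3.14].

## Interface

Orientations are given as a 3x3 rotation matrix whose columns are the frame's x, y, z axes.
In Python, from cell import * gives the robot as it stands.
- The arm moves only by the tool drive_tool, never from a script. Its argument "steps" is a list that holds one entry, the list of rows, each a list of 7 numbers: the opening in per cent of the stroke, from 0 (shut) to 100 (fully open), then the shift along the tool's x, y, z in m, then the turn, a rotation vector about the tool's x, y, z in degrees. In form: [[[grip, tx, ty, tz, rx, ry, rz], ...]]. A call has 1 to 10 rows; each row is the pose to reach, as a shift and turn from the pose commanded when the call began, along the tool's axes at that moment; what a row does not reach only later rows make up. A row lasts 1/8 s, in which the tool goes at most 62.5 mm and 10.7 degrees, less where a joint would pass 70% of its speed; a pose out of reach is approached as far as the arm can. A call with a gripper value outside its range is refused whole. The fingers move at their own pace and stop on an object; "grip_force" is the grip in N (left out, the last holds). Time passes only in rows, so rows that repeat a pose let the fingers close. It gives the time, the measured TCP pose, the force and the opening at its end, in the units of the state.
- get_state(): the state, without advancing time (a new reading comes with each control period).
- get_image(name): name is "scene" or "top"; returns a dict with "image" (480x640x3 uint8, red, green, blue), "fx", "fy", "cx", "cy" (pixels), "D" ([k1, k2, p1, p2, k3] as OpenCV has them; the pictures are not rectified), "R" (3x3) and "t" (3): a world point X has camera coordinates R X + t. Camera axes: x right, y down, z forward; pixel columns grow to the right and rows downward; lengths in mm; the calibration is good to about 2 mm. A picture is of the moment at which its call begins. There is no depth.
- hand_in(): hands the job in, once; it reports no verdict.
The state is a dict: "time": time; "joint_pos": joint angles; "joint_vel": joint speeds; "joint_efforts": joint torques, N m; "tcp_pos": TCP position; "tcp_rot": TCP orientation; "ft_force": force on the tool from outside, world axes, zero at the start; "ft_torque": the same for the moment, N m; "grip_width": finger opening in mm.
Only numpy, scipy, OpenCV 4.12 (cv2) and the standard library are available. Lean on these libraries where they do the work, as an engineer would, in place of code of your own. Each camera call takes 0.05 s, during which the arm holds its last target.

## Working session

There is one attempt and no reset: what is moved stays moved. The work goes in short steps, Python scripts to look and compute and a tool call to move; the robot and the scene stay as the last step left them, time stands still between calls to the robot, and variables do not carry over. Pictures are saved under pics/ and viewed, and the job is handed in when it is done.

Besides the shell and the picture viewer there is one more tool, called after "Request:" as a command line: name --argument value ..., lists and objects as JSON in quotes. drive_tool: Moves the arm, as the interface text tells. Its arguments: {"type":"object","properties":{"steps":{"type":"array","items":{"type":"array","items":{"type":"array","items":{"type":"number"}}}},"grip_force":{"type":"number"}},"required":["steps"]}

```bash
mkdir -p pics; ls; python3 - <<'E'
from cell import *
import cv2
s=get_state();print(s)
for n in ("scene","top"):
    d=get_image(n);cv2.imwrite(f"pics/{n}0.png",d["image"][:,:,::-1])
    print(n,{k:d[k] for k in d if k!="image"})
E
```

```text
pics
{'time': 0.0, 'joint_pos': array([-1.35109406e+00,  3.59470980e-01,  1.51145936e+00, -1.89784833e-05,
        1.27250733e+00, -1.15090951e-01]), 'joint_vel': array([ 0.0021673 , -0.00027568, -0.0019226 , -0.00045623, -0.00117435,
        0.00011981]), 'joint_efforts': array([ 2.20408780e-03, -5.27609038e+01, -2.78619272e+01,  2.57453570e-05,
        1.29832065e-02,  3.16045430e-06]), 'tcp_pos': array([ 197.01324984, -566.13515659,  303.06348035]), 'tcp_rot': array([[ 3.28578778e-01, -9.44476474e-01, -4.19805636e-04],
       [-9.44474785e-01, -3.28578989e-01,  1.79671372e-03],
       [-1.83489315e-03, -1.93866161e-04, -9.99998298e-01]]), 'ft_force': array([-0.44203632, -0.16249118, -0.38041223]), 'ft_torque': array([-9.65399701e-05,  6.02639765e-04,  1.52849767e-02]), 'grip_width': 85.64534299192316}
scene {'fx': 584.5987699030013, 'fy': 584.5987699030013, 'cx': 320.49646065754825, 'cy': 238.72913636361872, 'D': array([0.05255324, 0.        , 0.        , 0.        , 0.        ]), 'R': array([[ 0.40471716,  0.91442826,  0.00499752],
       [ 0.76389548, -0.33507858, -0.55153063],
       [-0.50266063,  0.22703149, -0.83413967]]), 't': array([-260.28718307, -351.12571189, 1535.5474631 ])}
top {'fx': 436.60095567719367, 'fy': 436.60095567719367, 'cx': 322.01517100452867, 'cy': 242.21502113763498, 'D': array([-0.00975813,  0.        ,  0.        ,  0.        ,  0.        ]), 'R': array([[ 0.01013236, -0.99988371,  0.01139786],
       [-0.98835471, -0.01174495, -0.15171361],
       [ 0.15182983, -0.00972791, -0.98835878]]), 't': array([ 23.3792341 , 541.92607737, 902.52550056])}
```

View pics/scene0.png

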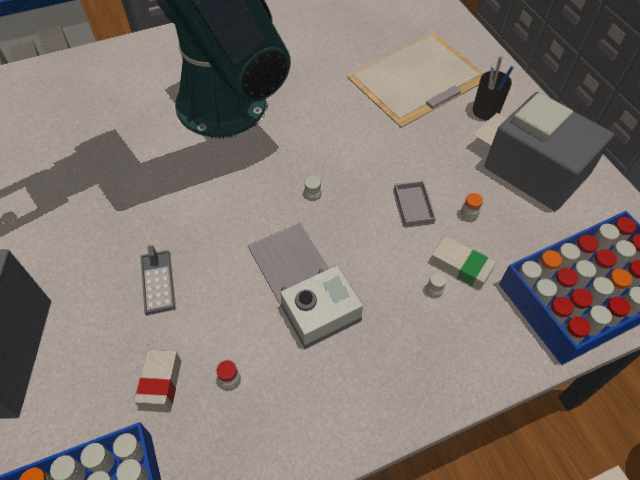

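View pics/top0.png

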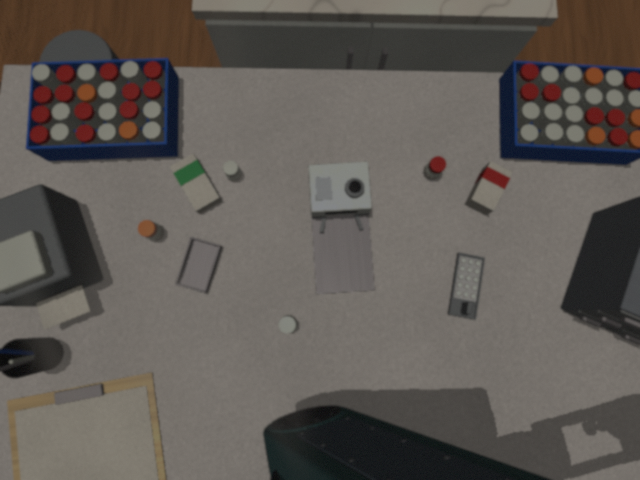

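The scene and top views both show the carrier to the robot's right. In the top view it is at about (467,285), with its tab at (464,309) toward the robot. The reader is at about (342,230), its button at (355,187), and the dish is on the left. I'll zoom in to measure.

```bash
cat > h.py <<'E'
from cell import *
import cv2, numpy as np
def ray(d,px):
    K=np.array([[d["fx"],0,d["cx"]],[0,d["fy"],d["cy"]],[0,0,1]])
    u=cv2.undistortPoints(np.array(px,float).reshape(-1,1,2),K,d["D"]).reshape(-1,2)
    v=np.c_[u,np.ones(len(u))]@d["R"]; c=-d["R"].T@d["t"]; return c,v/np.linalg.norm(v,axis=1)[:,None]
def onz(d,px,z):
    c,v=ray(d,px); return c+v*((z-c[2])/v[:,2])[:,None]
def tri(d1,p1,d2,p2):
    c1,v1=ray(d1,[p1]);c2,v2=ray(d2,[p2]);A=np.c_[v1[0],-v2[0]]
    x=np.linalg.lstsq(A,c2-c1,rcond=None)[0]
    a=c1+x[0]*v1[0];b=c2+x[1]*v2[0];return (a+b)/2,np.linalg.norm(a-b)
def proj(d,X):
    K=np.array([[d["fx"],0,d["cx"]],[0,d["fy"],d["cy"]],[0,0,1]])
    return cv2.projectPoints(np.array(X,float).reshape(-1,3),cv2.Rodrigues(d["R"])[0],d["t"].reshape(3,1),K,d["D"])[0].reshape(-1,2)
def crop(d,x,y,w,h,s,name):
    im=cv2.resize(d["image"][y:y+h,x:x+w],None,fx=s,fy=s,interpolation=cv2.INTER_CUBIC)
    im=np.clip(im*1.3,0,255).astype(np.uint8)
    for k in range(0,w,10): cv2.putText(im,str(x+k),(k*s,8),0,.3,(255,255,0),1);cv2.line(im,(k*s,10),(k*s,16),(255,255,0),1)
    for k in range(0,h,10): cv2.putText(im,str(y+k),(0,k*s+4),0,.3,(255,255,0),1);cv2.line(im,(20,k*s),(26,k*s),(255,255,0),1)
    cv2.imwrite("pics/"+name,im[:,:,::-1])
E
python3 - <<'E'
from h import *
t=get_image("top");s=get_image("scene")
crop(t,440,245,60,80,7,"c1.png");crop(t,295,150,90,150,4,"c2.png")
crop(s,130,240,60,80,7,"c3.png");crop(s,240,215,130,135,4,"c4.png")
E
cd pics; python3 -c "
import cv2,numpy as np
a=[cv2.imread(f'c{i}.png') for i in (1,3)];cv2.imwrite('m1.png',np.hstack(a))
a=[cv2.imread(f'c{i}.png') for i in (2,4)];a[1]=cv2.copyMakeBorder(a[1],0,60,0,0,0)
m=np.hstack(a);print(m.shape);cv2.imwrite('m2.png',m[:600,:])"; python3 -c "
import cv2
m=cv2.imread('m2.png');cv2.imwrite('m2.png',m[:, :800])
m=cv2.imread('c4.png');print(m.shape)"
```

```text
(600, 880, 3)
(540, 520, 3)
```

View pics/m1.png

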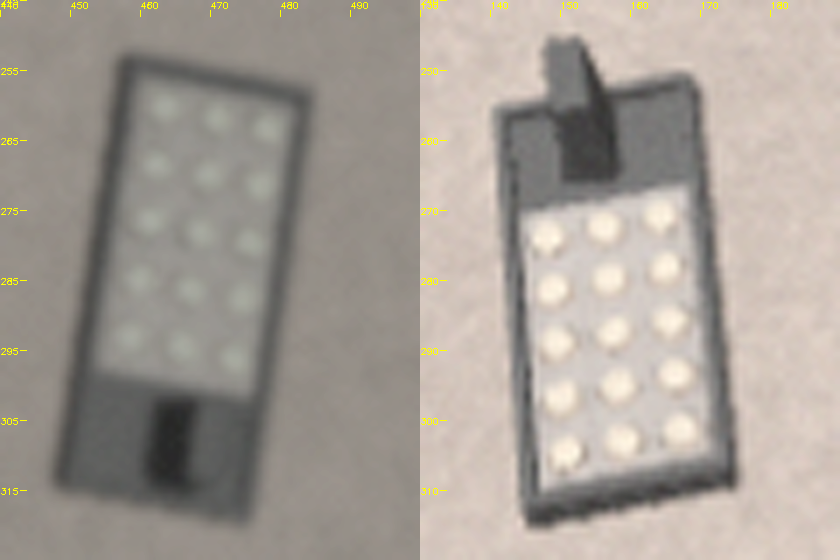

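View pics/c2.png

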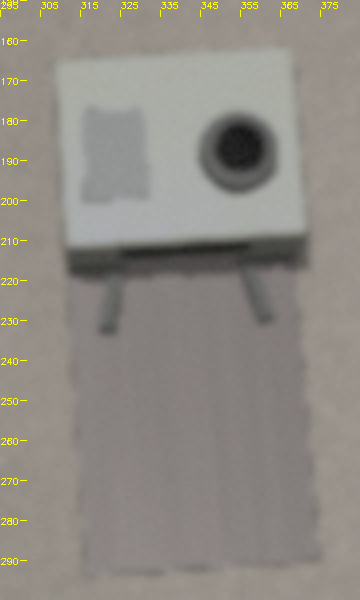

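View pics/c4.png

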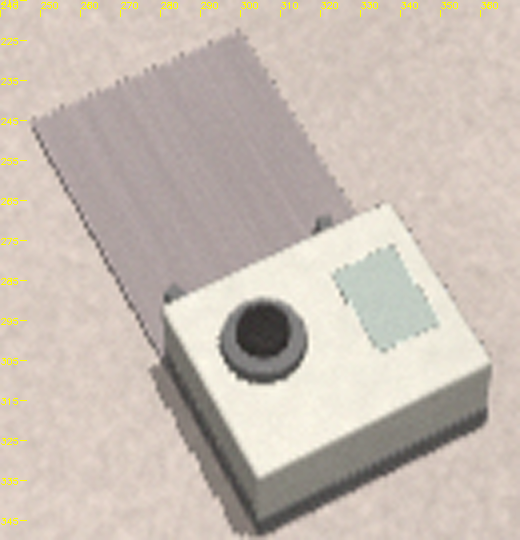

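```bash
cat > m.py <<'E'
from h import *
t=get_image("top");s=get_image("scene")
np.set_printoptions(precision=1,suppress=True)
o=0.4
def rep(n,P,c):
    print(n,P[:,:2].tolist() and P[:,:2].round(1).tolist(),"cen",P.mean(0)[:2],"sides",[round(float(np.linalg.norm(P[i]-P[(i+1)%4])),1) for i in range(4)])
T=np.array([(457.9,253.1),(484.3,258.1),(475.7,319.3),(448.3,314.6)])-o
S=np.array([(141,255.4),(168.6,250.7),(175,309.3),(145,312.9)])-o
rep("car top",onz(t,T,14),0);rep("car scene",onz(s,S,14),0)
T=np.array([(309.5,165),(367.5,162),(371.2,209.2),(311.5,212)])-o
S=np.array([(337,266),(362.5,306.2),(304.5,334.5),(280.7,292)])-o
rep("head top",onz(t,T,72),0);rep("head scene",onz(s,S,72),0)
pt=onz(t,np.array([(315.5,294.2),(375.5,290.5)])-o,6);ps=onz(s,np.array([(300,222),(248,245)])-o,6)
print("plate",pt,pt.mean(0));print(ps,ps.mean(0))
print("button",tri(t,np.array((354.7,186.7))-o,s,np.array((305.5,297.5))-o))
# masks
def comp(m,near):
    n,l,st,c=cv2.connectedComponentsWithStats(m.astype(np.uint8)*255)
    k=l[near[1],near[0]]; return (l==k),st[k],c[k]
g=t["image"].max(2)
for thr in (35,45): 
    m,st,c=comp(g<thr,(355,187)); print("btn top",st,c)
g2=s["image"].max(2)
for thr in (60,80):
    m,st,c2=comp(g2<thr,(305,297)); print("btn sc",st,c2)
print(tri(t,c,s,c2))
for d,near,lo in ((t,(330,205),None),(s,(310,315),None)):
    im=d["image"].astype(int); v=im[near[1],near[0]]; print(v, im[near[1]-40:near[1]+20:10,near[0]].tolist())
E
python3 m.py
```

```text
car top [[525.8, -272.8], [515.2, -331.5], [380.8, -306.5], [390.4, -246.8]] cen [ 453.1 -289.4] sides [59.6, 136.7, 60.4, 137.9]
car scene [[380.9, -306.9], [393.0, -249.8], [535.1, -276.3], [518.5, -333.5]] cen [ 456.9 -291.6] sides [58.3, 144.6, 59.5, 140.2]
head top [[705.3, 59.1], [713.8, -65.7], [609.7, -73.0], [602.1, 53.4]] cen [657.7  -6.6] sides [125.1, 104.3, 126.6, 103.4]
head scene [[605.6, 51.9], [707.6, 59.2], [716.9, -66.7], [615.0, -74.3]] cen [661.3  -7.5] sides [102.3, 126.3, 102.2, 126.6]
plate [[431.9  43.1   6. ]
 [441.4 -89.4   6. ]] [436.6 -23.2   6. ]
[[431.6  41.9   6. ]
 [442.8 -86.9   6. ]] [437.2 -22.5   6. ]
button (array([653.8, -37.1,  87.8]), np.float64(0.8575188020700598))
btn top [350 182  10  10  81] [354.7 186.3]
btn top [349 181  12  11 103] [354.7 186.3]
btn sc [299 291  13  14 143] [305.3 297.4]
btn sc [299 291  14  14 158] [305.4 297.3]
(array([654. , -37.4,  87.7]), np.float64(0.4242964652189493))
[131 133 134] [[130, 132, 126], [130, 133, 128], [115, 116, 116], [113, 115, 114], [131, 133, 134], [53, 52, 51]]
[188 183 171] [[133, 124, 123], [187, 184, 174], [43, 44, 41], [103, 100, 100], [188, 183, 171], [190, 185, 176]]
```

```bash
python3 - <<'E'
from h import *
t=get_image("top");s=get_image("scene")
g=t["image"].max(2); print(g[298:320,456:476])
print(-t["R"].T@t["t"])
print(onz(t,[(464.2,307.5)],54)); print(proj(t,[[406,-281,54],[406,-281,14]]),proj(s,[[406,-281,54]]))
print(get_state()["joint_pos"])
E
```

```text
[[ 90  94  97 101 106 106 109 110 110 114 115 116 118 116 113 115 116 118
  119 110]
 [ 78  80  82  85  89  91  94  98 101 104 105 108 110 113 113 113 113 114
  113 108]
 [ 73  76  75  74  77  78  78  79  82  84  87  92  95  99 102 104 106 109
  108 102]
 [ 74  74  75  75  73  69  67  65  64  65  66  70  77  81  84  86  90  93
   97  90]
 [ 74  74  75  74  70  63  57  48  48  48  45  52  62  72  73  73  75  77
   80  76]
 [ 74  75  74  73  71  59  48  39  37  37  37  46  60  70  73  71  71  70
   69  70]
 [ 75  74  75  73  70  58  44  34  35  33  34  48  63  73  74  74  71  68
   68  65]
 [ 74  74  76  74  69  56  41  37  32  33  38  50  65  74  74  73  70  69
   65  62]
 [ 73  74  74  72  67  55  38  32  34  32  40  54  67  75  73  73  70  70
   67  63]
 [ 74  74  73  72  64  52  38  35  32  33  42  56  67  76  73  71  69  70
   67  64]
 [ 75  73  74  71  61  49  37  31  33  35  41  58  70  73  74  71  70  68
   68  62]
 [ 74  75  73  71  60  46  37  33  31  37  42  59  69  73  73  70  70  68
   66  63]
 [ 74  75  73  69  57  42  33  31  31  32  46  60  71  74  73  70  69  69
   65 
[... 345 characters left out ...]
 [ 75  75  73  71  69  65  61  59  58  56  56  59  65  67  71  73  72  70
   65  72]
 [ 90  87  82  78  76  76  74  71  68  65  66  68  69  71  71  72  71  69
   65  74]
 [107 104 100  95  93  92  90  85  78  76  75  75  75  73  72  72  71  71
   68  78]
 [113 113 111 109 109 107 107 102  97  93  93  91  88  82  78  76  77  74
   76  85]
 [114 115 115 115 115 113 115 113 113 111 108 107 103  99  93  93  92  89
   89  95]]
[398.34801087  38.52109146 973.97008621]
[[ 404.88603446 -269.72069531   54.        ]]
[[469.53400768 307.01282428]
 [463.21933515 307.10729093]] [[151.13345267 249.96230114]]
[-1.35110928e+00  3.58939236e-01  1.51055166e+00  8.39874893e-06
  1.27246497e+00 -1.15092911e-01]
```

```bash
cat > go.py <<'E'
import numpy as np,sys
np.set_printoptions(precision=4,suppress=True)
# args: cmd x y z yaw(tool x dir deg)  target x y z yaw
a=[float(v) for v in sys.argv[1:9]]
def R(y): y=np.deg2rad(y);c,s=np.cos(y),np.sin(y);return np.array([[c,s,0],[s,-c,0],[0,0,-1.]])
d=R(a[3]).T@(np.array(a[4:7])-a[:3])/1000
print(d,"rz",-(a[7]-a[3]))
E
python3 go.py 197.1 -566.7 303.9 -70.8 406 -281 150 -100.8
python3 go.py 197.1 -566.7 303.9 -70.8 406 -281 92 -100.8
```

```text
[-0.2011 -0.2912  0.1539] rz 30.0
[-0.2011 -0.2912  0.2119] rz 30.0
```

Request:
drive_tool --steps '[[[50,-0.201,-0.291,0.154,0,0,30],[50,-0.201,-0.291,0.154,0,0,30],[50,-0.201,-0.291,0.154,0,0,30],[50,-0.201,-0.291,0.154,0,0,30],[50,-0.201,-0.291,0.154,0,0,30],[50,-0.201,-0.291,0.154,0,0,30],[50,-0.201,-0.291,0.154,0,0,30],[50,-0.201,-0.291,0.154,0,0,30],[50,-0.201,-0.291,0.154,0,0,30]]]' --grip_force 30

```text
time: 1.52
tcp_pos: [406.0, -282.8, 150.6]
tcp_rot: [[-0.189, -0.982, 0.001], [-0.982, 0.189, -0.001], [0.001, -0.001, -1.0]]
ft_force: [-0.1, 0.7, 0.8]
grip_width: 42.9
```

```bash
python3 - <<'E'
from h import *
t=get_image("top");s=get_image("scene")
crop(s,110,190,100,130,4,"d1.png");crop(t,400,220,110,130,4,"d2.png")
a=[cv2.imread(f'pics/d{i}.png') for i in (1,2)];cv2.imwrite('pics/dm.png',np.hstack(a))
q=get_state();print(q["tcp_pos"],np.degrees(np.arctan2(q["tcp_rot"][1,0],q["tcp_rot"][0,0])),q["time"],q["grip_width"])
E
```

```text
[ 405.7576715  -282.8413192   150.63035407] -100.92824458110809 1.625 42.49069409970329
```

View pics/dm.png

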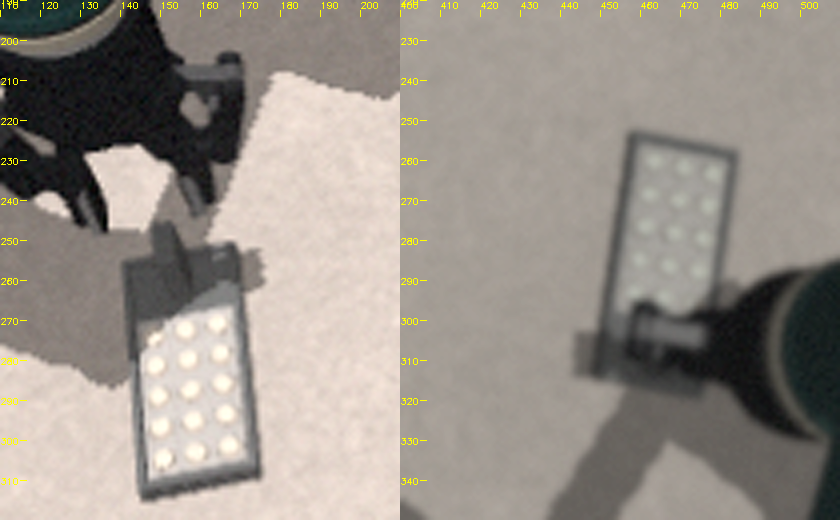

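The scene view shows the open fingers straddling the tab, which sits at about (152,240). Next I'll descend, shift 1.5 mm, and close.

Request:
drive_tool --steps '[[[50,-0.0015,0,0.025,0,0,0],[50,-0.0015,0,0.045,0,0,0],[50,-0.0015,0,0.058,0,0,0],[50,-0.0015,0,0.058,0,0,0],[0,-0.0015,0,0.058,0,0,0],[0,-0.0015,0,0.058,0,0,0],[0,-0.0015,0,0.058,0,0,0],[0,-0.0015,0,0.058,0,0,0]]]' --grip_force 40

```text
time: 2.62
tcp_pos: [406.7, -280.4, 92.7]
tcp_rot: [[-0.187, -0.982, 0.001], [-0.982, 0.187, -0.001], [0.001, -0.002, -1.0]]
ft_force: [-1.6, -2.2, 6.2]
grip_width: 10.8
```

Request:
drive_tool --steps '[[[0,0,0,0,0,0,0],[0,0,0,-0.02,0,0,0],[0,0,0,-0.06,0,0,0],[0,0,0,-0.06,0,0,0]]]'

```text
time: 3.12
tcp_pos: [407.4, -280.6, 154.0]
tcp_rot: [[-0.187, -0.982, 0.004], [-0.982, 0.187, -0.003], [0.002, -0.004, -1.0]]
ft_force: [0.3, -1.0, -2.8]
grip_width: 11.5
```

```bash
python3 - <<'E'
from h import *
t=get_image("top");s=get_image("scene")
crop(s,110,190,100,130,4,"e1.png");crop(t,400,220,110,130,4,"e2.png")
a=[cv2.imread(f'pics/e{i}.png') for i in (1,2)];cv2.imwrite('pics/em.png',np.hstack(a))
q=get_state();print(q["tcp_pos"],q["ft_force"],q["ft_torque"],q["time"],q["grip_width"])
E
python3 go.py 406.2 -281 152 -100.8 459.5 -21.1 152 -85.95
```

```text
[ 406.02549123 -279.42004299  151.75767785] [-0.03680886 -0.46290167 -2.08924133] [ 0.01045628  0.12291811 -0.0126348 ] 3.225 11.34381623031585
[-0.2653 -0.0037  0.    ] rz -14.849999999999994
```

View pics/em.png

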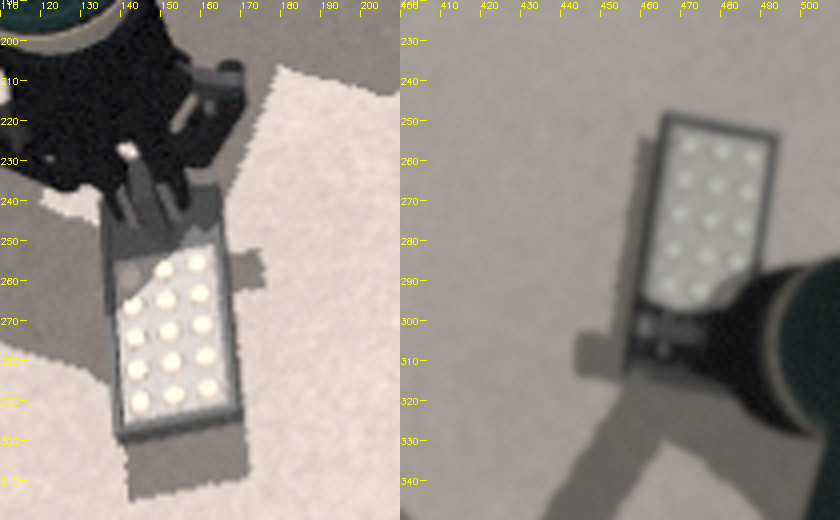

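The scene and top views show the carrier lifted level by its tab, nose at about (178,430) in the scene crop. Now I'll carry it over the slide plate.

Request:
drive_tool --steps '[[[0,-0.05,0,0,0,0,-4],[0,-0.105,-0.001,0,0,0,-8],[0,-0.16,-0.002,0,0,0,-12],[0,-0.215,-0.003,0,0,0,-14.85],[0,-0.25,-0.004,0,0,0,-14.85],[0,-0.265,-0.004,0,0,0,-14.85],[0,-0.265,-0.004,0,0,0,-14.85],[0,-0.265,-0.004,0,0,0,-14.85]]]'

```text
time: 4.22
tcp_pos: [459.6, -21.1, 151.5]
tcp_rot: [[0.07, -0.998, -0.001], [-0.998, -0.07, -0.0], [0.0, 0.001, -1.0]]
ft_force: [-0.5, 0.7, -2.3]
grip_width: 11.5
```

```bash
python3 - <<'E'
from h import *
t=get_image("top");s=get_image("scene")
crop(s,230,160,150,190,3,"f1.png");crop(t,280,150,110,190,3,"f2.png")
a=[cv2.imread(f'pics/f{i}.png') for i in (1,2)];cv2.imwrite('pics/fm.png',np.hstack(a))
q=get_state();print(q["tcp_pos"],q["tcp_rot"],q["ft_force"],q["ft_torque"],q["time"],q["grip_width"])
E
```

```text
[459.69697119 -21.26581224 151.75807739] [[ 6.88040676e-02 -9.97630130e-01 -3.51691094e-04]
 [-9.97630191e-01 -6.88040450e-02 -7.60022785e-05]
 [ 5.16243931e-05  3.56086919e-04 -9.99999935e-01]] [-0.00161458 -0.5527651  -1.57057249] [-0.05651835  0.08065968  0.01047156] 4.325 11.404749548188992
```

View pics/fm.png

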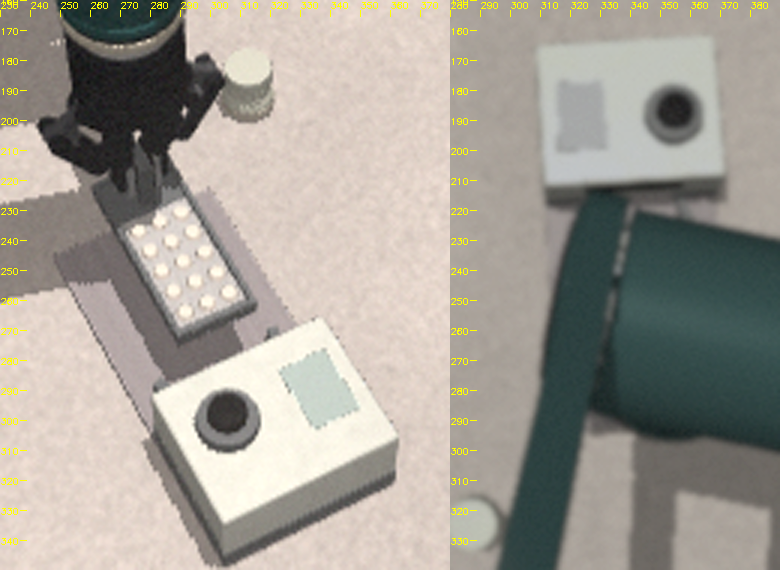

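The scene view shows the carrier above the plate in line with the head, nose at about (293,268). The arm blocks the top view. I'll lower it and stop just above the plate.

Request:
drive_tool --steps '[[[0,0,0,0.02,0,0,0],[0,0,0,0.04,0,0,0],[0,0,0,0.047,0,0,0],[0,0,0,0.047,0,0,0],[0,0,0,0.047,0,0,0]]]'

```text
time: 4.95
tcp_pos: [460.3, -20.5, 105.4]
tcp_rot: [[0.07, -0.998, 0.001], [-0.998, -0.07, -0.0], [0.0, -0.001, -1.0]]
ft_force: [0.2, -0.6, -2.0]
grip_width: 11.6
```

```bash
python3 - <<'E'
from h import *
s=get_image("scene")
crop(s,235,190,120,120,6,"g1.png")
im=cv2.imread("pics/g1.png");cv2.imwrite("pics/g1.png",im[:600])
q=get_state();print(q["tcp_pos"],q["ft_force"],q["ft_torque"],q["time"],q["grip_width"])
E
```

```text
[460.37271287 -20.4167977  105.5255014 ] [ 0.14560452  1.30641734 -1.79097994] [0.05709698 0.15399002 0.03038877] 5.0 11.55541683886853
```

View pics/g1.png

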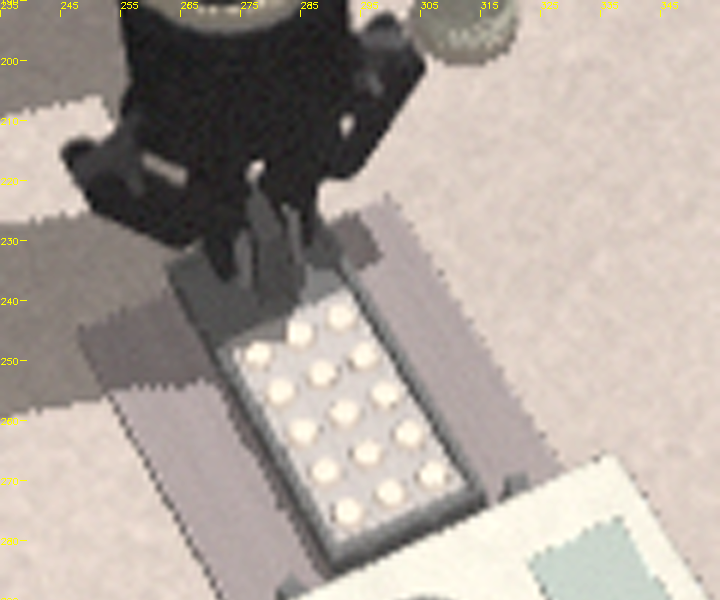

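The scene view shows the carrier centred on the plate, nose at about (303,278), with the flares either side at (283,287) and (320,270). I'll lower it to touch.

Request:
drive_tool --steps '[[[0,0,0,0.003,0,0,0],[0,0,0,0.005,0,0,0],[0,0,0,0.0055,0,0,0],[0,0,0,0.0055,0,0,0]]]'

```text
time: 5.5
tcp_pos: [459.8, -20.1, 99.4]
tcp_rot: [[0.07, -0.998, -0.0], [-0.998, -0.07, 0.0], [-0.0, 0.0, -1.0]]
ft_force: [-0.6, -0.4, -1.9]
grip_width: 11.8
```

Request:
drive_tool --steps '[[[0,0,0,0.001,0,0,0],[0,0,0,0.001,0,0,0]]]'

```text
time: 5.75
tcp_pos: [459.9, -20.2, 98.7]
tcp_rot: [[0.07, -0.998, 0.0], [-0.998, -0.07, 0.0], [-0.0, -0.0, -1.0]]
ft_force: [-0.8, -0.4, 3.0]
grip_width: 11.8
```

Request:
drive_tool --steps '[[[0,0.0005,-0.002,-0.0004,0,0,0],[0,0.0005,-0.006,-0.0004,0,0,0],[0,0.0005,-0.011,-0.0004,0,0,0],[0,0.0005,-0.016,-0.0004,0,0,0],[0,0.0005,-0.021,-0.0004,0,0,0],[0,0.0005,-0.024,-0.0004,0,0,0],[0,0.0005,-0.024,-0.0004,0,0,0]]]'

```text
time: 6.62
tcp_pos: [484.5, -19.0, 98.8]
tcp_rot: [[0.07, -0.998, 0.001], [-0.998, -0.07, 0.0], [0.0, -0.001, -1.0]]
ft_force: [0.6, 0.2, -1.8]
grip_width: 11.3
```

Request:
drive_tool --steps '[[[0,0,-0.002,0,0,0,0],[0,0,-0.005,0,0,0,0],[0,0,-0.008,0,0,0,0],[0,0,-0.01,0,0,0,0],[0,0,-0.01,0,0,0,0]]]'

```text
time: 7.25
tcp_pos: [494.4, -18.3, 98.8]
tcp_rot: [[0.07, -0.998, 0.001], [-0.998, -0.07, -0.0], [0.0, -0.001, -1.0]]
ft_force: [0.4, 0.7, -2.3]
grip_width: 11.5
```

Request:
drive_tool --steps '[[[0,0,-0.003,0,0,0,0],[0,0,-0.008,0,0,0,0],[0,0,-0.013,0,0,0,0],[0,0,-0.018,0,0,0,0],[0,0,-0.02,0,0,0,0],[0,0,-0.02,0,0,0,0],[0,0,-0.02,0,0,0,0]]]'

```text
time: 8.12
tcp_pos: [513.9, -16.9, 98.8]
tcp_rot: [[0.07, -0.998, 0.0], [-0.998, -0.07, 0.0], [-0.0, -0.0, -1.0]]
ft_force: [0.7, -0.1, -1.1]
grip_width: 11.8
```

```bash
python3 - <<'E'
from h import *
s=get_image("scene")
crop(s,235,190,120,120,6,"i1.png")
im=cv2.imread("pics/i1.png");cv2.imwrite("pics/i1.png",im[:600])
q=get_state();print(q["tcp_pos"],q["ft_force"],q["ft_torque"],q["time"],q["grip_width"])
E
```

```text
[513.86428163 -16.87538416  98.84867607] [-0.38711338  0.73700432 -1.75055014] [-0.03120925 -0.05728065 -0.00943792] 8.175 11.476884501382695
```

View pics/i1.png

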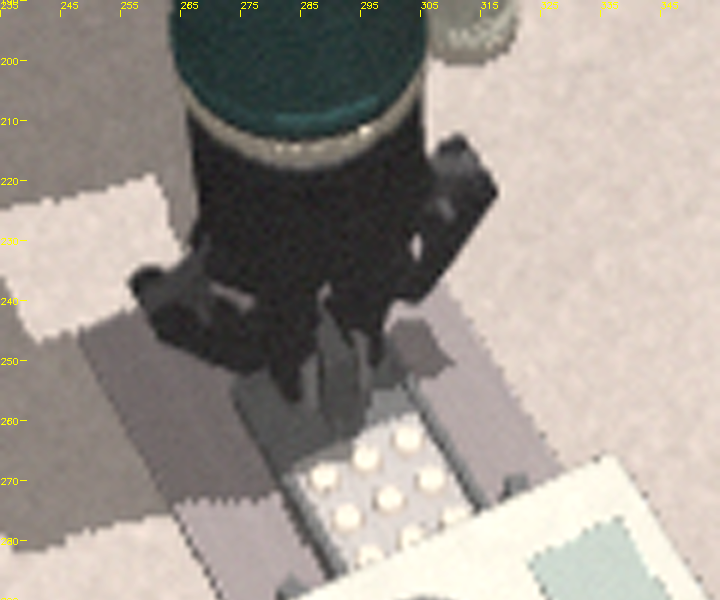

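The scene view shows the carrier's front inside the tunnel, centred between the flares, with no side force. I'll let go so it lies flat, then go behind it and push the rear end face low down with shut fingers.

Request:
drive_tool --steps '[[[40,0,0,0,0,0,0],[40,0,0,0,0,0,0],[40,0,0,0,0,0,0],[40,0,0,-0.02,0,0,0],[40,0,0,-0.045,0,0,0],[0,0,0.02,-0.045,0,0,0],[0,0,0.04,-0.045,0,0,0],[0,0,0.04,-0.045,0,0,0],[0,0,0.04,-0.03,0,0,0],[0,0,0.04,-0.03,0,0,0]]]'

```text
time: 9.43
tcp_pos: [474.3, -19.7, 128.3]
tcp_rot: [[0.07, -0.998, -0.001], [-0.998, -0.07, 0.0], [-0.0, 0.001, -1.0]]
ft_force: [-0.3, 0.3, 0.7]
grip_width: 0.1
```

```bash
python3 - <<'E'
from h import *
s=get_image("scene")
crop(s,235,190,120,120,6,"j1.png")
im=cv2.imread("pics/j1.png");cv2.imwrite("pics/j1.png",im[:600])
q=get_state();print(q["tcp_pos"],q["ft_force"],q["ft_torque"],q["time"],q["grip_width"])
E
```

```text
[474.46657288 -19.7056327  128.64360429] [ 0.32193242 -0.54306372 -0.50505577] [-0.02887573 -0.02094639 -0.03732871] 9.475 0.21388989463256905
```

View pics/j1.png

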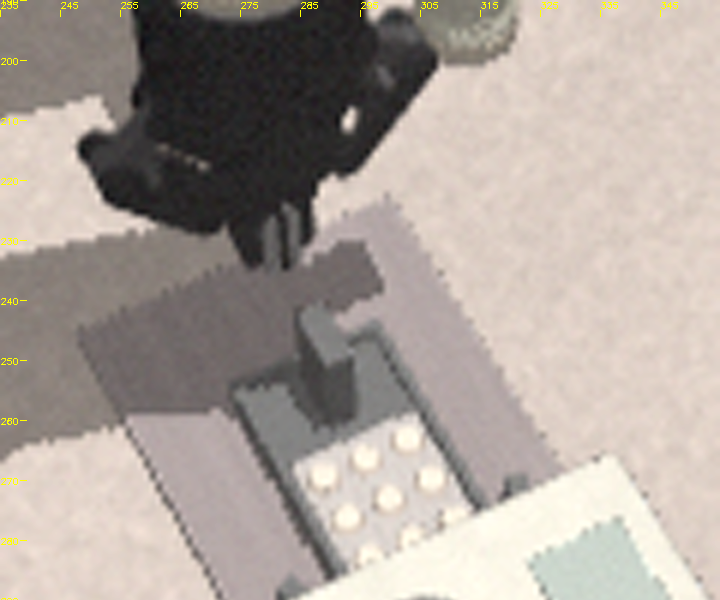

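```bash
python3 - <<'E'
from h import *
s=get_image("scene")
p=onz(s,np.array([(235/6+235,385/6+190),(378/6+235,322/6+190)])-.4,20);print(p,p.mean(0))
m=np.array([607.1,-10.7]);a=np.radians(4.05);u=np.array([np.cos(a),np.sin(a)]);n=np.array([-u[1],u[0]])
print([( (q[:2]-m)@u,(q[:2]-m)@n) for q in p])
E
```

```text
[[496.61104434 -45.27118476  20.        ]
 [492.32968485  12.06703978  20.        ]] [494.47036459 -16.60207249  20.        ]
[(np.float64(-112.65470082435439), np.float64(-26.681351554972895)), (np.float64(-112.87574291344932), np.float64(30.816067279516954))]
```

The scene view shows the carrier flat and straight, rear edge at reader x = -113 mm, as expected. Fingers are shut behind it. Next I'll descend.

Request:
drive_tool --steps '[[[0,0,0,0.025,0,0,0],[0,0,0,0.044,0,0,0],[0,0,0,0.044,0,0,0],[0,0,0,0.044,0,0,0]]]'

```text
time: 10.02
tcp_pos: [474.5, -19.8, 85.4]
tcp_rot: [[0.07, -0.998, 0.001], [-0.998, -0.07, -0.0], [0.0, -0.001, -1.0]]
ft_force: [-0.3, -0.6, -0.6]
grip_width: -0.0
```

Request:
drive_tool --steps '[[[0,0,-0.002,0,0,0,0],[0,0,-0.004,0,0,0,0],[0,0,-0.006,0,0,0,0],[0,0,-0.008,0,0,0,0]]]'

```text
time: 10.52
tcp_pos: [482.1, -19.1, 85.0]
tcp_rot: [[0.07, -0.998, 0.0], [-0.998, -0.07, 0.0], [-0.0, -0.0, -1.0]]
ft_force: [-0.0, 1.0, 0.4]
grip_width: -0.1
```

Request:
drive_tool --steps '[[[0,0,-0.001,0,0,0,0],[0,0,-0.002,0,0,0,0],[0,0,-0.003,0,0,0,0]]]'

```text
time: 10.9
tcp_pos: [484.4, -18.9, 84.7]
tcp_rot: [[0.07, -0.998, -0.001], [-0.998, -0.07, 0.0], [-0.0, 0.001, -1.0]]
ft_force: [-1.9, -0.5, 1.2]
grip_width: -0.1
```

Request:
drive_tool --steps '[[[0,0,-0.001,0,0,0,0],[0,0,-0.002,0,0,0,0],[0,0,-0.003,0,0,0,0]]]'

```text
time: 11.28
tcp_pos: [488.0, -18.7, 84.7]
tcp_rot: [[0.07, -0.998, 0.0], [-0.998, -0.07, 0.0], [-0.0, -0.0, -1.0]]
ft_force: [-0.5, -0.0, -0.5]
grip_width: -0.1
```

Request:
drive_tool --steps '[[[0,0,-0.001,0,0,0,0],[0,0,-0.002,0,0,0,0],[0,0,-0.003,0,0,0,0],[0,0,-0.004,0,0,0,0]]]'

```text
time: 11.78
tcp_pos: [491.7, -18.4, 84.8]
tcp_rot: [[0.07, -0.998, -0.0], [-0.998, -0.07, 0.0], [-0.0, 0.0, -1.0]]
ft_force: [-3.0, 0.3, -0.2]
grip_width: -0.4
```

Request:
drive_tool --steps '[[[0,0,-0.0005,0,0,0,0],[0,0,-0.001,0,0,0,0]]]'

```text
time: 12.02
tcp_pos: [493.1, -18.4, 84.8]
tcp_rot: [[0.07, -0.998, 0.0], [-0.998, -0.07, 0.0], [-0.0, -0.0, -1.0]]
ft_force: [-1.2, -0.3, 0.2]
grip_width: 0.4
```

Request:
drive_tool --steps '[[[0,0,-0.0005,0,0,0,0],[0,0,-0.001,0,0,0,0]]]'

```text
time: 12.28
tcp_pos: [493.6, -18.3, 84.8]
tcp_rot: [[0.07, -0.998, -0.0], [-0.998, -0.07, 0.0], [-0.0, 0.0, -1.0]]
ft_force: [-2.0, -0.4, 0.7]
grip_width: 0.2
```

Request:
drive_tool --steps '[[[0,0,-0.0005,0,0,0,0],[0,0,-0.001,0,0,0,0]]]'

```text
time: 12.52
tcp_pos: [494.8, -18.2, 84.8]
tcp_rot: [[0.07, -0.998, -0.0], [-0.998, -0.07, 0.0], [-0.0, 0.0, -1.0]]
ft_force: [-2.0, -0.9, 0.5]
grip_width: 0.4
```

Request:
drive_tool --steps '[[[0,0,-0.0005,0,0,0,0],[0,0,-0.001,0,0,0,0]]]'

```text
time: 12.78
tcp_pos: [496.0, -18.2, 84.8]
tcp_rot: [[0.07, -0.998, 0.0], [-0.998, -0.07, 0.0], [-0.0, -0.0, -1.0]]
ft_force: [-1.0, -0.3, -0.8]
grip_width: -0.1
```

Request:
drive_tool --steps '[[[0,0,-0.0005,0,0,0,0],[0,0,-0.001,0,0,0,0]]]'

```text
time: 13.02
tcp_pos: [496.7, -18.1, 84.8]
tcp_rot: [[0.07, -0.998, -0.0], [-0.998, -0.07, 0.0], [-0.0, 0.0, -1.0]]
ft_force: [-1.7, -0.2, 1.4]
grip_width: -0.1
```

Request:
drive_tool --steps '[[[0,0,-0.0005,0,0,0,0],[0,0,-0.001,0,0,0,0]]]'

```text
time: 13.28
tcp_pos: [497.8, -18.0, 84.8]
tcp_rot: [[0.07, -0.998, -0.0], [-0.998, -0.07, 0.0], [-0.0, 0.0, -1.0]]
ft_force: [-1.6, 1.5, 0.4]
grip_width: -0.1
```

Request:
drive_tool --steps '[[[0,0,-0.0005,0,0,0,0],[0,0,-0.001,0,0,0,0]]]'

```text
time: 13.52
tcp_pos: [499.0, -18.0, 84.8]
tcp_rot: [[0.07, -0.998, 0.0], [-0.998, -0.07, 0.0], [-0.0, -0.0, -1.0]]
ft_force: [-1.5, -0.5, 0.2]
grip_width: 0.2
```

Request:
drive_tool --steps '[[[0,0,-0.0005,0,0,0,0],[0,0,-0.001,0,0,0,0]]]'

```text
time: 13.78
tcp_pos: [499.7, -17.9, 84.8]
tcp_rot: [[0.07, -0.998, -0.0], [-0.998, -0.07, 0.0], [-0.0, 0.0, -1.0]]
ft_force: [-2.4, 0.5, -0.1]
grip_width: -0.2
```

Request:
drive_tool --steps '[[[0,0,-0.0005,0,0,0,0],[0,0,-0.001,0,0,0,0]]]'

```text
time: 14.02
tcp_pos: [500.9, -17.8, 84.8]
tcp_rot: [[0.07, -0.998, 0.0], [-0.998, -0.07, 0.0], [-0.0, -0.0, -1.0]]
ft_force: [-0.7, 0.4, -0.8]
grip_width: -0.0
```

Request:
drive_tool --steps '[[[0,0,-0.0005,0,0,0,0],[0,0,-0.001,0,0,0,0]]]'

```text
time: 14.28
tcp_pos: [501.9, -17.7, 84.8]
tcp_rot: [[0.07, -0.998, 0.0], [-0.998, -0.07, 0.0], [-0.0, -0.0, -1.0]]
ft_force: [-2.2, -0.2, 0.2]
grip_width: -0.1
```

Request:
drive_tool --steps '[[[0,0,-0.0005,0,0,0,0],[0,0,-0.001,0,0,0,0]]]'

```text
time: 14.52
tcp_pos: [502.7, -17.6, 84.8]
tcp_rot: [[0.07, -0.998, -0.0], [-0.998, -0.07, 0.0], [-0.0, 0.0, -1.0]]
ft_force: [-2.0, -0.5, 0.7]
grip_width: 0.0
```

Request:
drive_tool --steps '[[[0,0,-0.0005,0,0,0,0],[0,0,-0.001,0,0,0,0]]]'

```text
time: 14.78
tcp_pos: [503.9, -17.6, 84.8]
tcp_rot: [[0.07, -0.998, 0.0], [-0.998, -0.07, 0.0], [-0.0, -0.0, -1.0]]
ft_force: [-1.8, -0.1, 0.2]
grip_width: -0.1
```

Request:
drive_tool --steps '[[[0,0,-0.0005,0,0,0,0],[0,0,-0.001,0,0,0,0]]]'

```text
time: 15.02
tcp_pos: [504.9, -17.5, 84.8]
tcp_rot: [[0.07, -0.998, -0.0], [-0.998, -0.07, 0.0], [-0.0, -0.0, -1.0]]
ft_force: [-0.9, -0.4, 0.6]
grip_width: -0.0
```

Request:
drive_tool --steps '[[[0,0,-0.0005,0,0,0,0],[0,0,-0.001,0,0,0,0]]]'

```text
time: 15.28
tcp_pos: [505.7, -17.4, 84.8]
tcp_rot: [[0.07, -0.998, -0.0], [-0.998, -0.07, 0.0], [-0.0, 0.0, -1.0]]
ft_force: [-2.1, 0.1, 1.2]
grip_width: 0.0
```

Request:
drive_tool --steps '[[[0,0,-0.0005,0,0,0,0],[0,0,-0.001,0,0,0,0]]]'

```text
time: 15.52
tcp_pos: [506.9, -17.4, 84.8]
tcp_rot: [[0.07, -0.998, 0.0], [-0.998, -0.07, 0.0], [-0.0, -0.0, -1.0]]
ft_force: [-1.9, 0.9, 0.3]
grip_width: -0.0
```

Request:
drive_tool --steps '[[[0,0,-0.0005,0,0,0,0],[0,0,-0.001,0,0,0,0]]]'

```text
time: 15.78
tcp_pos: [507.8, -17.3, 84.8]
tcp_rot: [[0.07, -0.998, -0.0], [-0.998, -0.07, 0.0], [-0.0, 0.0, -1.0]]
ft_force: [-1.5, -0.0, 0.6]
grip_width: -0.1
```

Request:
drive_tool --steps '[[[0,0,-0.0005,0,0,0,0],[0,0,-0.001,0,0,0,0]]]'

```text
time: 16.02
tcp_pos: [508.7, -17.2, 84.8]
tcp_rot: [[0.07, -0.998, -0.0], [-0.998, -0.07, 0.0], [-0.0, 0.0, -1.0]]
ft_force: [-2.1, -0.7, 1.3]
grip_width: -0.1
```

Request:
drive_tool --steps '[[[0,0,-0.0005,0,0,0,0],[0,0,-0.001,0,0,0,0]]]'

```text
time: 16.27
tcp_pos: [509.9, -17.2, 84.8]
tcp_rot: [[0.07, -0.998, 0.0], [-0.998, -0.07, 0.0], [-0.0, -0.0, -1.0]]
ft_force: [-2.3, -0.1, -0.3]
grip_width: -0.1
```

Request:
drive_tool --steps '[[[0,0,-0.0005,0,0,0,0],[0,0,-0.001,0,0,0,0]]]'

```text
time: 16.52
tcp_pos: [510.8, -17.1, 84.8]
tcp_rot: [[0.07, -0.998, -0.0], [-0.998, -0.07, 0.0], [-0.0, 0.0, -1.0]]
ft_force: [-2.1, -0.5, 1.0]
grip_width: 0.4
```

Request:
drive_tool --steps '[[[0,0,-0.0005,0,0,0,0],[0,0,-0.001,0,0,0,0]]]'

```text
time: 16.77
tcp_pos: [511.7, -17.0, 84.8]
tcp_rot: [[0.07, -0.998, -0.0], [-0.998, -0.07, 0.0], [-0.0, 0.0, -1.0]]
ft_force: [-1.2, 0.2, 1.2]
grip_width: -0.1
```

Request:
drive_tool --steps '[[[0,0,-0.0005,0,0,0,0],[0,0,-0.001,0,0,0,0]]]'

```text
time: 17.02
tcp_pos: [512.9, -16.9, 84.8]
tcp_rot: [[0.07, -0.998, 0.0], [-0.998, -0.07, 0.0], [-0.0, -0.0, -1.0]]
ft_force: [-1.0, 0.4, 0.8]
grip_width: 0.2
```

Request:
drive_tool --steps '[[[0,0,-0.0005,0,0,0,0],[0,0,-0.001,0,0,0,0]]]'

```text
time: 17.27
tcp_pos: [513.7, -16.9, 84.8]
tcp_rot: [[0.07, -0.998, -0.0], [-0.998, -0.07, 0.0], [-0.0, 0.0, -1.0]]
ft_force: [-1.6, -0.3, -0.3]
grip_width: 0.1
```

Request:
drive_tool --steps '[[[0,0,-0.0005,0,0,0,0],[0,0,-0.001,0,0,0,0]]]'

```text
time: 17.52
tcp_pos: [514.8, -16.8, 84.8]
tcp_rot: [[0.07, -0.998, 0.0], [-0.998, -0.07, 0.0], [-0.0, -0.0, -1.0]]
ft_force: [-2.2, 0.2, 0.1]
grip_width: 0.4
```

Request:
drive_tool --steps '[[[0,0,-0.0005,0,0,0,0],[0,0,-0.001,0,0,0,0]]]'

```text
time: 17.77
tcp_pos: [515.8, -16.8, 84.8]
tcp_rot: [[0.07, -0.998, 0.0], [-0.998, -0.07, 0.0], [-0.0, -0.0, -1.0]]
ft_force: [-2.1, 0.4, 0.4]
grip_width: 0.2
```

Request:
drive_tool --steps '[[[0,0,-0.0005,0,0,0,0],[0,0,-0.001,0,0,0,0]]]'

```text
time: 18.02
tcp_pos: [516.7, -16.7, 84.8]
tcp_rot: [[0.07, -0.998, -0.0], [-0.998, -0.07, 0.0], [-0.0, 0.0, -1.0]]
ft_force: [-1.4, 0.3, 1.3]
grip_width: 0.2
```

Request:
drive_tool --steps '[[[0,0,-0.0005,0,0,0,0],[0,0,-0.001,0,0,0,0]]]'

```text
time: 18.27
tcp_pos: [517.8, -16.6, 84.8]
tcp_rot: [[0.07, -0.998, 0.0], [-0.998, -0.07, 0.0], [-0.0, -0.0, -1.0]]
ft_force: [-2.1, -1.5, -0.1]
grip_width: 0.1
```

Request:
drive_tool --steps '[[[0,0,-0.0005,0,0,0,0],[0,0,-0.001,0,0,0,0]]]'

```text
time: 18.52
tcp_pos: [518.8, -16.5, 84.8]
tcp_rot: [[0.07, -0.998, -0.0], [-0.998, -0.07, 0.0], [-0.0, 0.0, -1.0]]
ft_force: [-2.3, -0.8, 0.6]
grip_width: 0.2
```

Request:
drive_tool --steps '[[[0,0,-0.0005,0,0,0,0],[0,0,-0.001,0,0,0,0]]]'

```text
time: 18.77
tcp_pos: [519.7, -16.4, 84.8]
tcp_rot: [[0.07, -0.998, -0.0], [-0.998, -0.07, 0.0], [-0.0, 0.0, -1.0]]
ft_force: [-1.7, 1.2, 0.9]
grip_width: -0.5
```

Request:
drive_tool --steps '[[[0,0,-0.0005,0,0,0,0],[0,0,-0.001,0,0,0,0]]]'

```text
time: 19.02
tcp_pos: [520.8, -16.4, 84.8]
tcp_rot: [[0.07, -0.998, 0.0], [-0.998, -0.07, 0.0], [-0.0, -0.0, -1.0]]
ft_force: [-2.5, -0.6, 0.4]
grip_width: -0.1
```

Request:
drive_tool --steps '[[[0,0,-0.0005,0,0,0,0],[0,0,-0.001,0,0,0,0]]]'

```text
time: 19.27
tcp_pos: [521.8, -16.3, 84.8]
tcp_rot: [[0.07, -0.998, -0.0], [-0.998, -0.07, 0.0], [-0.0, 0.0, -1.0]]
ft_force: [-1.7, -0.6, 0.9]
grip_width: -0.2
```

Request:
drive_tool --steps '[[[0,0,-0.0005,0,0,0,0],[0,0,-0.001,0,0,0,0]]]'

```text
time: 19.52
tcp_pos: [522.8, -16.2, 84.8]
tcp_rot: [[0.07, -0.998, -0.0], [-0.998, -0.07, 0.0], [-0.0, 0.0, -1.0]]
ft_force: [-1.3, -0.1, 0.4]
grip_width: -0.4
```

Request:
drive_tool --steps '[[[0,0,-0.0005,0,0,0,0],[0,0,-0.001,0,0,0,0]]]'

```text
time: 19.77
tcp_pos: [523.8, -16.2, 84.8]
tcp_rot: [[0.07, -0.998, -0.0], [-0.998, -0.07, 0.0], [-0.0, 0.0, -1.0]]
ft_force: [-2.0, 0.7, 0.7]
grip_width: 0.1
```

Request:
drive_tool --steps '[[[0,0,-0.0005,0,0,0,0],[0,0,-0.001,0,0,0,0]]]'

```text
time: 20.02
tcp_pos: [524.7, -16.1, 84.8]
tcp_rot: [[0.07, -0.998, -0.0], [-0.998, -0.07, 0.0], [-0.0, 0.0, -1.0]]
ft_force: [-1.7, -0.7, 0.3]
grip_width: 0.1
```

Request:
drive_tool --steps '[[[0,0,-0.0005,0,0,0,0],[0,0,-0.001,0,0,0,0]]]'

```text
time: 20.27
tcp_pos: [525.8, -16.0, 84.8]
tcp_rot: [[0.07, -0.998, -0.0], [-0.998, -0.07, 0.0], [-0.0, 0.0, -1.0]]
ft_force: [-1.6, -0.7, 1.1]
grip_width: -0.1
```

Request:
drive_tool --steps '[[[0,0,-0.0005,0,0,0,0],[0,0,-0.001,0,0,0,0]]]'

```text
time: 20.52
tcp_pos: [526.8, -16.0, 84.8]
tcp_rot: [[0.07, -0.998, 0.0], [-0.998, -0.07, 0.0], [-0.0, -0.0, -1.0]]
ft_force: [-3.4, 0.1, 0.1]
grip_width: 0.2
```

Request:
drive_tool --steps '[[[0,0,-0.0003,0,0,0,0],[0,0,-0.0005,0,0,0,0]]]'

```text
time: 20.78
tcp_pos: [527.3, -15.9, 84.8]
tcp_rot: [[0.07, -0.998, -0.0], [-0.998, -0.07, 0.0], [-0.0, 0.0, -1.0]]
ft_force: [-2.0, 0.0, 0.7]
grip_width: -0.0
```

Request:
drive_tool --steps '[[[0,0,-0.0003,0,0,0,0],[0,0,-0.0006,0,0,0,0]]]'

```text
time: 21.02
tcp_pos: [527.8, -15.9, 84.8]
tcp_rot: [[0.07, -0.998, -0.0], [-0.998, -0.07, 0.0], [-0.0, 0.0, -1.0]]
ft_force: [-1.6, -0.8, 0.9]
grip_width: -0.0
```

Request:
drive_tool --steps '[[[0,0,-0.0005,0,0,0,0],[0,0,-0.001,0,0,0,0]]]'

```text
time: 21.28
tcp_pos: [529.0, -15.8, 84.8]
tcp_rot: [[0.07, -0.998, 0.0], [-0.998, -0.07, 0.0], [-0.0, -0.0, -1.0]]
ft_force: [-2.1, -0.8, -0.2]
grip_width: 0.2
```

Request:
drive_tool --steps '[[[0,0,-0.0005,0,0,0,0],[0,0,-0.001,0,0,0,0]]]'

```text
time: 21.52
tcp_pos: [529.8, -15.7, 84.8]
tcp_rot: [[0.07, -0.998, -0.0], [-0.998, -0.07, 0.0], [-0.0, 0.0, -1.0]]
ft_force: [-1.4, -0.8, 0.7]
grip_width: -0.4
```

Request:
drive_tool --steps '[[[0,0,-0.0005,0,0,0,0],[0,0,-0.001,0,0,0,0]]]'

```text
time: 21.78
tcp_pos: [530.8, -15.7, 84.8]
tcp_rot: [[0.07, -0.998, -0.0], [-0.998, -0.07, 0.0], [-0.0, 0.0, -1.0]]
ft_force: [-1.4, 0.2, 0.3]
grip_width: 0.0
```

Request:
drive_tool --steps '[[[0,0,-0.0005,0,0,0,0],[0,0,-0.001,0,0,0,0]]]'

```text
time: 22.02
tcp_pos: [531.9, -15.6, 84.8]
tcp_rot: [[0.07, -0.998, 0.0], [-0.998, -0.07, 0.0], [-0.0, -0.0, -1.0]]
ft_force: [-3.1, -1.3, -0.4]
grip_width: 0.1
```

Request:
drive_tool --steps '[[[0,0,-0.0005,0,0,0,0],[0,0,-0.001,0,0,0,0]]]'

```text
time: 22.28
tcp_pos: [532.8, -15.5, 84.8]
tcp_rot: [[0.07, -0.998, -0.0], [-0.998, -0.07, 0.0], [-0.0, 0.0, -1.0]]
ft_force: [-1.8, 0.0, 0.1]
grip_width: 0.0
```

```bash
python3 - <<'E'
from h import *
s=get_image("scene")
crop(s,235,200,120,120,6,"k1.png")
im=cv2.imread("pics/k1.png");cv2.imwrite("pics/k1.png",im[:600])
q=get_state();print(q["tcp_pos"],q["ft_force"],q["ft_torque"],q["time"],q["grip_width"])
E
```

```text
[532.92097587 -15.53496362  84.80857204] [-1.36140036 -0.7197228   0.42766838] [0.04463137 0.29042225 0.05041658] 22.325 0.04184211374490031
```

View pics/k1.png

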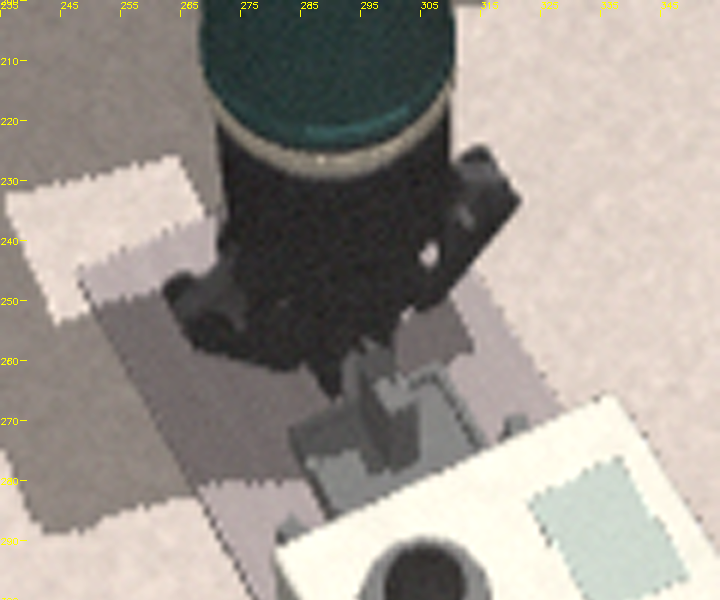

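The scene view shows the carrier still straight, tablets hidden under the head, rear-left corner at about (283,272). It hasn't jammed, so I'll continue.

Request:
drive_tool --steps '[[[0,0,-0.0005,0,0,0,0],[0,0,-0.001,0,0,0,0]]]'

```text
time: 22.58
tcp_pos: [533.8, -15.5, 84.8]
tcp_rot: [[0.07, -0.998, -0.0], [-0.998, -0.07, 0.0], [-0.0, 0.0, -1.0]]
ft_force: [-1.4, -0.6, 1.8]
grip_width: 0.0
```

```bash
python3 - <<'E'
from h import *
s=get_image("scene")
p=onz(s,np.array([(290/6+235,434/6+200),(437/6+235,372/6+200)])-.4,20)
m=np.array([607.1,-10.7]);a=np.radians(4.05);u=np.array([np.cos(a),np.sin(a)]);n=np.array([-u[1],u[0]])
print([( (q[:2]-m)@u,(q[:2]-m)@n) for q in p])
E
```

```text
[(np.float64(-62.796475569769534), np.float64(-28.968086362909172)), (np.float64(-61.377577962896744), np.float64(28.424562662698325))]
```

Request:
drive_tool --steps '[[[0,0,-0.0004,0,0,0,0],[0,0,-0.0008,0,0,0,0]]]'

```text
time: 22.88
tcp_pos: [534.6, -15.4, 84.8]
tcp_rot: [[0.07, -0.998, -0.0], [-0.998, -0.07, 0.0], [-0.0, 0.0, -1.0]]
ft_force: [-3.1, 0.3, 1.4]
grip_width: 0.1
```

Request:
drive_tool --steps '[[[0,0,-0.0004,0,0,0,0],[0,0,-0.0008,0,0,0,0]]]'

```text
time: 23.12
tcp_pos: [534.7, -15.4, 84.8]
tcp_rot: [[0.071, -0.998, -0.002], [-0.998, -0.071, 0.0], [-0.0, 0.002, -1.0]]
ft_force: [-6.3, -2.6, 3.9]
grip_width: 0.2
```

Request:
drive_tool --steps '[[[0,0,0,0,0,0,0]]]'

```text
time: 23.25
tcp_pos: [534.7, -15.4, 84.8]
tcp_rot: [[0.07, -0.998, -0.001], [-0.998, -0.07, 0.0], [-0.0, 0.001, -1.0]]
ft_force: [-5.3, -1.3, 3.3]
grip_width: -0.3
```

Request:
drive_tool --steps '[[[0,0,-0.0002,0,0,0,0],[0,0,-0.0002,0,0,0,0]]]'

```text
time: 23.5
tcp_pos: [534.7, -15.3, 84.7]
tcp_rot: [[0.07, -0.998, -0.002], [-0.998, -0.07, 0.0], [-0.0, 0.002, -1.0]]
ft_force: [-6.5, -1.8, 5.0]
grip_width: -0.2
```

Stop felt: 1 mm of command gave almost no motion and the force rose to about 6.5 N, roughly 4.5 N above sliding friction, with nothing giving way. Backing straight off now, then lifting.

Request:
drive_tool --steps '[[[0,0,0.003,0,0,0,0],[0,0,0.01,0,0,0,0],[0,0,0.02,0,0,0,0],[0,0,0.025,-0.03,0,0,0],[0,0,0.025,-0.08,0,0,0],[0,0,0.025,-0.11,0,0,0],[0,0,0.025,-0.11,0,0,0]]]'

```text
time: 24.38
tcp_pos: [511.9, -17.3, 197.1]
tcp_rot: [[0.07, -0.998, 0.005], [-0.998, -0.07, -0.001], [0.001, -0.005, -1.0]]
ft_force: [-0.6, 0.2, -0.0]
grip_width: 0.2
```

```bash
python3 - <<'E'
from h import *
s=get_image("scene")
crop(s,235,200,120,120,6,"l1.png")
im=cv2.imread("pics/l1.png");cv2.imwrite("pics/l1.png",im[:600])
q=get_state();p=q["tcp_pos"];print(p,q["ft_force"],q["time"])
d=np.array([654,-37.4,190])-p;print(q["tcp_rot"].T@d)
E
```

```text
[510.8484744  -17.18947544 195.62159184] [-0.13301825 -0.82067703  0.12012615] 24.425
[  30.21909341 -141.36271729    5.98459973]
```

View pics/l1.png

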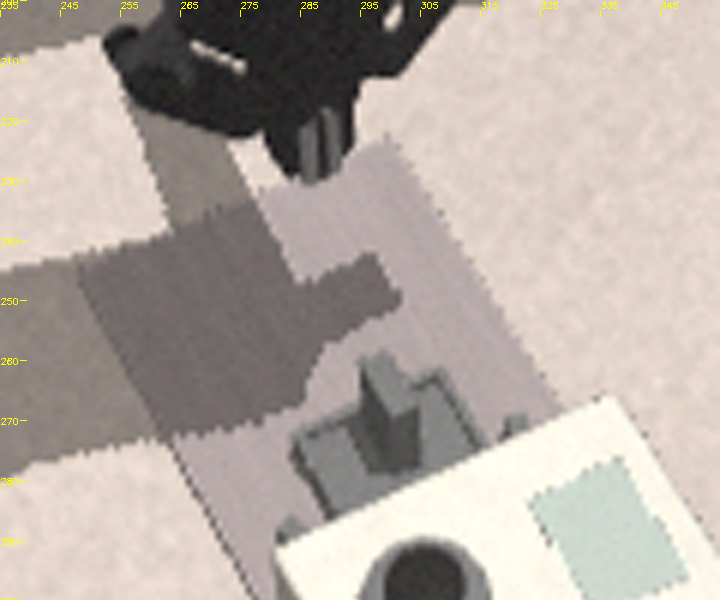

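The scene view shows the carrier home, rear corners at about (284,272) and (308,262), with the fingers clear. Next I'll go above the button.

Request:
drive_tool --steps '[[[0,0.01,-0.05,0,0,0,0],[0,0.022,-0.1,0,0,0,0],[0,0.03,-0.14,0.005,0,0,0],[0,0.03,-0.141,0.01,0,0,0],[0,0.03,-0.141,0.015,0,0,0],[0,0.03,-0.141,0.015,0,0,0]]]'

```text
time: 25.18
tcp_pos: [651.2, -36.7, 178.3]
tcp_rot: [[0.07, -0.998, -0.004], [-0.998, -0.07, 0.001], [-0.001, 0.004, -1.0]]
ft_force: [0.8, 0.1, 0.2]
grip_width: 0.3
```

```bash
python3 - <<'E'
from h import *
s=get_image("scene")
crop(s,250,215,120,120,6,"n1.png")
im=cv2.imread("pics/n1.png");cv2.imwrite("pics/n1.png",im[:600])
q=get_state();p=q["tcp_pos"];print(p,q["ft_force"],q["time"])
print(q["tcp_rot"].T@(np.array([654,-37.4,163])-p))
E
```

```text
[651.73769559 -36.79525484 179.04011883] [ 0.57922064 -0.01261285  0.02607607] 25.225
[ 0.77361645 -2.25380255 16.03405881]
```

View pics/n1.png

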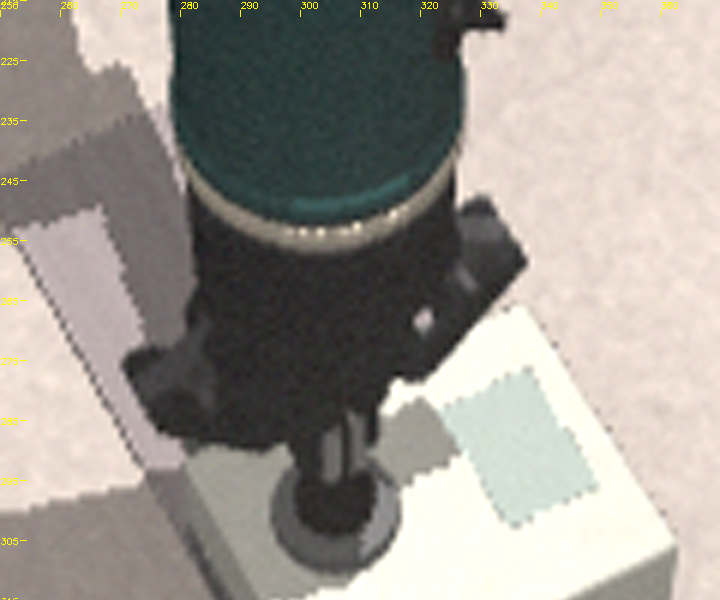

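The scene view shows the fingertips right above the button, at about (305,297). Pressing down slowly.

Request:
drive_tool --steps '[[[0,0.0005,-0.001,0.006,0,0,0],[0,0.0005,-0.001,0.012,0,0,0],[0,0.0005,-0.001,0.016,0,0,0],[0,0.0005,-0.001,0.018,0,0,0],[0,0.0005,-0.001,0.018,0,0,0]]]'

```text
time: 25.85
tcp_pos: [654.3, -37.5, 162.0]
tcp_rot: [[0.07, -0.998, -0.0], [-0.998, -0.07, 0.0], [-0.0, 0.0, -1.0]]
ft_force: [-0.6, 0.1, 4.6]
grip_width: -0.1
```

Request:
drive_tool --steps '[[[0,0,0,0.001,0,0,0],[0,0,0,0.002,0,0,0],[0,0,0,0.003,0,0,0],[0,0,0,0.003,0,0,0]]]'

```text
time: 26.35
tcp_pos: [654.4, -37.5, 160.5]
tcp_rot: [[0.07, -0.998, 0.0], [-0.998, -0.07, -0.0], [0.0, -0.0, -1.0]]
ft_force: [-5.6, 0.3, 16.1]
grip_width: 0.0
```

Request:
drive_tool --steps '[[[0,0,0,0.001,0,0,0],[0,0,0,0.002,0,0,0],[0,0,0,0.002,0,0,0]]]'

```text
time: 26.72
tcp_pos: [654.4, -37.5, 160.3]
tcp_rot: [[0.071, -0.998, 0.001], [-0.998, -0.071, -0.0], [0.0, -0.001, -1.0]]
ft_force: [-10.2, 0.9, 27.3]
grip_width: -0.0
```

The press went hard at TCP z ≈ 160.4. I'll back up in steps to check that the force below that point follows the button's spring over about 6 mm.

Request:
drive_tool --steps '[[[0,0,0,-0.002,0,0,0],[0,0,0,-0.004,0,0,0],[0,0,0,-0.006,0,0,0],[0,0,0,-0.006,0,0,0]]]'

```text
time: 27.22
tcp_pos: [654.4, -37.5, 162.7]
tcp_rot: [[0.07, -0.998, -0.0], [-0.998, -0.07, 0.0], [-0.0, 0.0, -1.0]]
ft_force: [-2.3, 0.0, 4.4]
grip_width: -0.2
```

Request:
drive_tool --steps '[[[0,0,0,-0.002,0,0,0],[0,0,0,-0.002,0,0,0]]]'

```text
time: 27.48
tcp_pos: [654.5, -37.5, 164.7]
tcp_rot: [[0.07, -0.998, -0.0], [-0.998, -0.07, 0.0], [-0.0, 0.0, -1.0]]
ft_force: [-1.5, 0.1, 2.2]
grip_width: -0.0
```

Request:
drive_tool --steps '[[[0,0,0,-0.002,0,0,0],[0,0,0,-0.002,0,0,0]]]'

```text
time: 27.72
tcp_pos: [654.8, -37.6, 166.8]
tcp_rot: [[0.07, -0.998, 0.001], [-0.998, -0.07, 0.0], [-0.0, -0.001, -1.0]]
ft_force: [0.8, 0.4, -0.3]
grip_width: 0.3
```

Request:
drive_tool --steps '[[[0,0,0,-0.002,0,0,0],[0,0,0,-0.002,0,0,0]]]'

```text
time: 27.98
tcp_pos: [654.7, -37.5, 168.9]
tcp_rot: [[0.07, -0.998, 0.0], [-0.998, -0.07, 0.0], [-0.0, -0.0, -1.0]]
ft_force: [-0.5, -0.4, 0.2]
grip_width: -0.2
```

The force fell from 4.4 N to 2.2 N to 0 between z = 162.7 and 166.8. That matches the button's spring with the bottom about 6 mm down, so the press was complete. Retreating to take a last look.

Request:
drive_tool --steps '[[[0,0,0,-0.05,0,0,0],[0,0,0,-0.1,0,0,0],[0,0.06,0.03,-0.12,0,0,0],[0,0.12,0.06,-0.12,0,0,0],[0,0.18,0.09,-0.12,0,0,0],[0,0.24,0.12,-0.12,0,0,0],[0,0.24,0.12,-0.12,0,0,0],[0,0.24,0.12,-0.12,0,0,0]]]'

```text
time: 28.98
tcp_pos: [551.2, -286.5, 288.7]
tcp_rot: [[0.068, -0.998, 0.0], [-0.998, -0.068, 0.0], [-0.0, -0.0, -1.0]]
ft_force: [0.8, -0.2, 1.5]
grip_width: -0.1
```

```bash
python3 - <<'E'
from h import *
s=get_image("scene");t=get_image("top")
cv2.imwrite("pics/zs.png",s["image"][:,:,::-1]);cv2.imwrite("pics/zt.png",t["image"][:,:,::-1])
crop(s,235,200,120,100,6,"z1.png")
s0=cv2.imread("pics/scene0.png")[:,:,::-1].astype(int);t0=cv2.imread("pics/top0.png")[:,:,::-1].astype(int)
q=get_state();print(q["tcp_pos"],q["ft_force"],q["time"])
E
```

```text
[ 552.04870298 -284.29466142  288.67489776] [-0.22117632  0.0909255  -0.0947969 ] 29.075
```

View pics/z1.png

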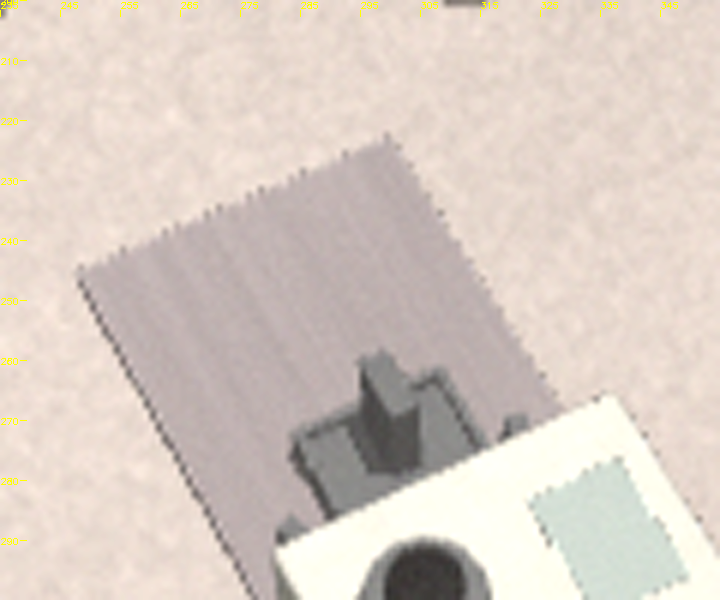

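View pics/zt.png

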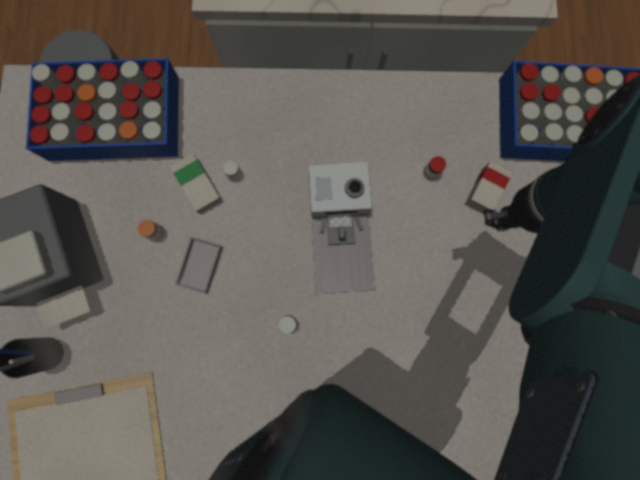

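View pics/zs.png

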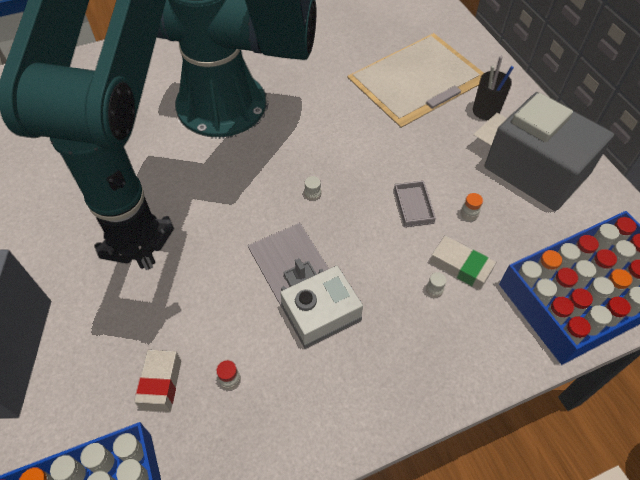

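The final views show the carrier at the same pixels as after the push: rear-left corner (284,272), tab (298,262). The button is up again and clear, and the cartons, jars and dish are in their original places. The robot is touching nothing, so I'm handing in.

```bash
python3 -c "
from cell import *
print(hand_in())"
```

```text
the job is handed in; nothing more can be done
None
```

I put the carrier fully home against the hidden stop, pressed the read button to the bottom, backed the arm clear and handed in at about 29 s.

- **Carrier placement:** I gripped it by its tab, set it on the slide plate and guided the nose about 27 mm into the tunnel. I then let go and pushed its rear face in steps of 1 mm or less with the fingers shut. Sliding friction was about 2 N, with no sign of jamming.
- **Stop:** It was felt with the nose about 79 mm past the mouth. The carrier then stayed still while the force rose to about 6.5 N, roughly 4.5 N above friction. That is inside the safe range, and the stop did not appear to move.
- **Button:** It bottomed out at up to 27 N. The force fell to zero over about 6 mm as I backed off, which matches the button's full travel.
- **Last look:** The carrier was at the same place in the pictures as right after the push. The cartons, jars and dish looked undisturbed, and the robot was touching nothing.
- **One disagreement:** My camera estimate put the button's top at about 88 mm, but contact showed it at about 93 mm. The dark side of the button probably pulled the estimate low. Because of that, I first met the button sooner than planned, at about 5 N.

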